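Take the lifting yoke off its sprung safety hook and stand it in the tray

ROBOT

A 6-joint arm with a two-finger parallel gripper is mounted at the origin on a cart in front of the work surface, level with it; the furniture and walls round the work are solid. World frame = base frame: x ahead of the robot, y to its left, z up, the work surface at z = 0. Lengths are in m, angles in rad, forces in N, time in s.
With the tool pointing down it reaches from about 0.225 to 0.875 m from the base axis. Payload 3.4 kg.
Tool frame: the origin (TCP) lies at the very end of the fingers, on their centre line; the grasp point (between the pads) lies 19 mm behind it; z points along the fingers, y is the line along which they close (so a half turn about z gives the same grasp; the last joint's range is limited). The gripper opens to 85 mm and grips with 20 to 120 N. Pads are 22 mm wide; open, the fingers measure 114 mm over their backs; the gripper's body (76 mm by 85 mm) begins 54 mm behind the grasp point. The pads swing forward as they close: fully open they stand 13 mm farther back than shut.
Start: joints at [-1.235, 0.276, 1.505, -0, 1.361, -0.121], TCP at [0.254, -0.516, 0.231] pointing down, gripper open.
Joint ranges: [-2.89, 2.89], [-0.75, 2.08], [0.22, 2.7], [-1.18, 4.32], [0.11, 2.71], [-2.7, 2.7]. Speed limits (rad/s): [2.57, 2.57, 3.14, 3.14, 3.14, 3.14].

INTERFACE

Orientations are given as a unit quaternion [w, x, y, z].
In Python, from rig import get_state, optics, sign_off gives the robot as it stands.
- The arm moves only by the tool send_rows, never from a script. Its argument "increments" is a list of rows, each an object with "gripper": the gripper's target within -1 to 1 (shut at 1, half-way at 0, fully open at -1); "linear": the shift along the world's x, y, z in m, a list of three; "delta_rot": the turn, a rotation vector about the world's x, y, z in rad, a list of three. In form: [{"gripper": gripper, "linear": [dx, dy, dz], "delta_rot": [rx, ry, rz]}, ...]. A call has 1 to 8 rows; each row is the pose to reach, as a shift and turn from the pose commanded when the call began; what a row does not reach only later rows make up. A row lasts 1/10 s, in which the tool goes at most 50 mm and 8.59 degrees, less where a joint would pass 70% of its speed; a pose out of reach is approached as far as the arm can. A call with a gripper value outside its range is refused whole. The fingers move at their own pace and stop on an object; "newtons" is the grip in N (left out, the last holds). Time passes only in rows, so rows that repeat a pose let the fingers close. It gives the time, the measured TCP pose, the force, the opening and the grip force at its end, in the units of the state.
- get_state(): the state, without advancing time (a new reading comes with each control period).
- optics.get_image(name): name is "scene" or "top"; returns a dict with "pixels" (400x640x3 uint8, blue, green, red), "K" (3x3 intrinsics, pixels), "rvec" (rotation vector, rad) and "tvec" (3), from world to camera coordinates, as OpenCV has them. Camera axes: x right, y down, z forward; pixel columns grow to the right and rows downward; lengths in m; the calibration is good to about 2 mm. A picture is of the moment at which its call begins. There is no depth.
- sign_off(): hands the job in; it is judged then, once.
The state is a dict: "clock": time; "qpos": joint angles; "qd": joint speeds; "effort": joint torques, N m; "position": TCP position; "ee_rot": TCP orientation; "contact_force": force on the tool from outside, world axes, zero at the start; "moment": the same for the moment, N m; "width": finger opening in m; "gripper_force": force on a finger pad.
Only numpy, scipy, OpenCV 4.12 (cv2) and the standard library are available. Lean on these libraries where they do the work, as an engineer would, in place of code of your own. Each camera call takes 0.05 s, during which the arm holds its last target. There are 200 camera calls.

TASK

The lifting yoke sits by its cross pin in the safety hook, held in by the hook's beak and its sprung keeper. Holding the yoke by its grip bar, press the keeper open with the yoke's own pin (feel for it, gently, never forcing pin, beak or keeper and not touching the hook with the fingers), keep it pressed while you lift the yoke straight up out of the hook, then set the yoke down softly, upright on both feet, in the low open tray. Leave the other things on the bench where they are.

Things in the scene. Friction and masses are not known exactly. Their poses are not given: they have to be found in the camera images.
- yoke_grip (a point): Centre of the grip bar on top of the lifting yoke, a plain steel stirrup, about 0.45 kg. z up, y along bar and pin, x across, nearly along the stand's axes at the start. The bar is 16 mm thick in x (pinch it so), 66 mm long in y, 24 mm high (12 mm above and below this point). At the start this point is about 130 mm above the bench. The flat soles are 99 mm below it.
- yoke_pin (a point): Centre of the yoke's round cross pin: 12 mm in diameter, along y between the two legs (50 mm free), its axis 54 mm below the grip's centre. The legs (8 mm thick, 26 mm wide) stand at y = -29 and +29 mm and end in heavy feet 40 mm in x, 14 mm in y, 18 mm high; 78 mm in y over the feet. At the start the pin rests in the hook's seat.
- stand: Fixed safety-hook stand. Origin: centre of the underside of its foot plate, 110 mm in x, 90 mm in y; z up, x from beak to keeper. On it an upturned dark steel hook, 97 mm high, 38 mm wide in y low down. Neck, beak and keeper together are clamped in a slot, up to 6 mm towards +x or -x of nominal: not measured, nor in any pose. Over 18 N between yoke and neck, beak or keeper is forcing.
- hook_mouth (a point): Nominal middle of the pin's seat: 76 mm over the bench, axes as the stand. Seat 6 mm below. In x from here (nominal, see slot): neck's face -15 mm, edge of the beak over the pin +7.5 mm, keeper's closed face +12.5 mm. The beak is 10 mm thick, its underside 5 mm above the resting pin's top, and blocks it. Pin is out once raised 35 mm; feet clear the hook at 80 mm.
- keeper_hinge (a point): Nominal hinge axis of the keeper, an upright steel flap 14 mm wide, top 54 mm above here, swinging to +x against a spring. Pressed by the pin raised 2 to 3 mm off its seat: yields at about 2.5 N, then 0.7 N per mm; pin just clear of the beak at 7.4 N (7 mm of press); hard stop at 9.5 N (10 mm). So press to about 8 to 8.5 N, then lift without coming forward.
- tray: Fixed low open grey tray. Origin: centre of its underside; 110 mm in x, 130 mm in y, 18 mm high, walls 4 mm, floor 4 to 5 mm thick (inside 102 x 122 mm). Its yaw varies. The yoke fits in with its y along the tray's y. Keep the arm clear of the tall arbor press at the back right (about x 0.7 to 0.95, y -0.2 to 0, 0.5 m high).
- pinion: Bystander: small dark gear, 45 mm across, 42 mm high; origin under its centre.
- bearing: Bystander: ball bearing lying flat, 52 mm across, 15 mm high; origin under its centre.
- oil_bottle: Bystander: oil bottle with pointed cap, 48 mm across, 161 mm high; origin under its centre.
- carton: Bystander: small flat carton, 66 x 66 x 22 mm; origin under its centre.
- grease_tub: Bystander: round open tub, 67 mm across, 52 mm high; origin under its centre.
Things that resemble listed ones, but are neither listed nor needed, are in the scene too. Of the things that look like the part that bears yoke_grip, the larger one is meant.

How it is judged:
On the way:
1. the yoke is lifted out of the hook, its soles at least 70 mm above the bench, while over the stand (z of yoke_grip in the frame of stand above 0.169 m and horizontal distance between yoke_grip and stand below 0.06 m), for 0.05 s.
At the end, for the whole second after the job is handed in: The yoke stands upright (within 0.08 rad) and at rest on both feet on the floor of the tray, its grip bar's centre within 50 mm of the tray's centre and 98 to 109 mm above the tray's underside, released (horizontal distance between yoke_grip and tray below 0.05 m and z of yoke_grip in the frame of tray between 0.098 and 0.109 m and angle between yoke_grip's own z axis and vertical below 0.08 rad and linear speed of yoke below 0.02 m/s and contact force between yoke and the fingers below 1 N); the robot touches nothing.
It fails at once if the yoke is forced against hook or keeper: more than 18 N between the yoke and the neck, beak or keeper (contact force between yoke and hook_head above 18 N).
It fails at once if the fingers touch the stand, hook or keeper with more than 3 N (contact force between the fingers and stand above 3 N).
It fails at once if the yoke is dropped or slammed into the tray (more than 45 N) (contact force between yoke and tray above 45 N).
It fails at once if a bystander is moved by more than 20 mm (distance of any of pinion, bearing, oil_bottle, carton, grease_tub from where it was at the start of the episode above 0.02 m).
It also fails if it takes over 56 s, if anything falls off the work surface, if the arm or the gripper's body presses on something with over 40 N, if the wrist force passes 120 N, or if a joint passes its speed limit or range.

## Working session

There is one attempt and no reset: what is moved stays moved. The work goes in short steps, Python scripts to look and compute and a tool call to move; the robot and the scene stay as the last step left them, time stands still between calls to the robot, and variables do not carry over. Pictures are saved under pics/ and viewed, at most 10 in all, crops included, and the job is handed in when it is done.

Besides the shell and the picture viewer there is one more tool, called after "Call:" as a command line: name --argument value ..., lists and objects as JSON in quotes. send_rows: Moves the arm, as the interface text tells. Its arguments: {"type":"object","properties":{"increments":{"type":"array"},"newtons":{"type":"number"}},"required":["increments"]}

```bash
mkdir -p pics; ls; cat > h.py <<'E'
import numpy as np, cv2
from rig import get_state, optics, sign_off
def shot(n,fn=None):
    d=optics.get_image(n)
    if fn: cv2.imwrite('pics/'+fn,d['pixels'])
    R=cv2.Rodrigues(np.array(d['rvec'],float))[0]; t=np.array(d['tvec'],float).ravel()
    return d['pixels'],np.array(d['K'],float),R,t
def ray(c,uv):
    _,K,R,t=c
    return -R.T@t, R.T@np.linalg.solve(K,[uv[0],uv[1],1.])
def plane(c,uv,z):
    o,d=ray(c,uv); return o+d*(z-o[2])/d[2]
def tri(c1,a,c2,b):
    o1,d1=ray(c1,a);o2,d2=ray(c2,b)
    s=np.linalg.lstsq(np.c_[d1,-d2],o2-o1,rcond=None)[0]
    p,q=o1+s[0]*d1,o2+s[1]*d2
    return (p+q)/2,np.linalg.norm(p-q)
def proj(c,P):
    _,K,R,t=c; x=K@(R@np.array(P)+t); return x[:2]/x[2]
E
python3 - <<'E'
from h import *
for n in('scene','top'):
    c=shot(n,n+'0.png'); print(n,-c[2].T@c[3],c[2][2],c[1][0,0])
print(get_state())
E
```

```text
pics
scene [0.15251943 0.98949263 0.62270458] [ 0.37861853 -0.80958523 -0.44857526] 418.3719838661172
top [0.4807499  0.0862357  1.01953903] [ 0.13074547 -0.01272175 -0.99133434] 393.5008742346612
{'clock': 0.1, 'qpos': array([-1.23502925e+00,  2.76540745e-01,  1.50605321e+00, -1.25561764e-05,
        1.36071846e+00, -1.20994226e-01]), 'qd': array([ 7.42341010e-04, -1.41018979e-04, -4.69425747e-03, -5.02111606e-05,
        1.38641507e-03,  1.19750697e-03]), 'effort': array([ 1.33229085e-03, -4.17698514e+01, -2.46405190e+01, -3.14495480e-05,
        5.75111408e-03, -1.20687997e-05]), 'position': array([ 0.25342817, -0.51558124,  0.2305025 ]), 'ee_rot': array([-8.54270631e-04,  9.74033635e-01,  2.26401718e-01, -9.82658393e-05]), 'contact_force': array([0.32318316, 0.11460269, 0.2499224 ]), 'moment': array([ 0.0070593 , -0.03419088,  0.04331363]), 'gripper_force': 0.0, 'width': 0.08542214656940882}
```

View pics/scene0.png

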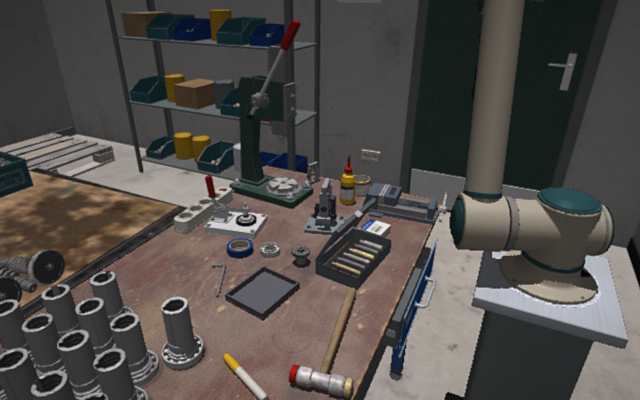

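View pics/top0.png

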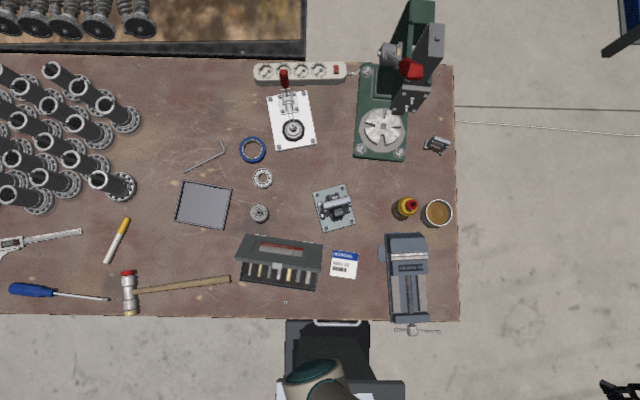

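The scene view shows the stand with the yoke at about (327,207), the tray at (262,292), the arbor press at (270,150), and the bottle at (347,185). In the top view the stand and yoke are at (335,207), the tray at (203,205), the bottle at (406,207), the tub at (438,213), the carton at (344,263), the pinion at (259,213) and the bearing at (262,178). Possible yokes are the one in the hook, top (335,205), and a small item at top (437,145) / scene (313,172). The one in the hook is larger and sits on the stand, so I choose it. One close crop will check this.

```bash
python3 - <<'E'
import cv2,numpy as np
t=cv2.imread('pics/top0.png');s=cv2.imread('pics/scene0.png')
a=cv2.resize(t[175:240,300:370],None,fx=8,fy=8,interpolation=2)[:520,:400*2]
b=cv2.resize(s[172:240,297:352],(0,0),fx=7.6,fy=7.6,interpolation=2)
b=b[:520]
a=cv2.resize(a,(400,371));b=cv2.resize(b,(400,495))
o=np.zeros((500,800,3),np.uint8);o[:371,:400]=a;o[:495,400:]=b
cv2.imwrite('pics/crop1.png',o)
E
```

```text
(no output)
```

View pics/crop1.png

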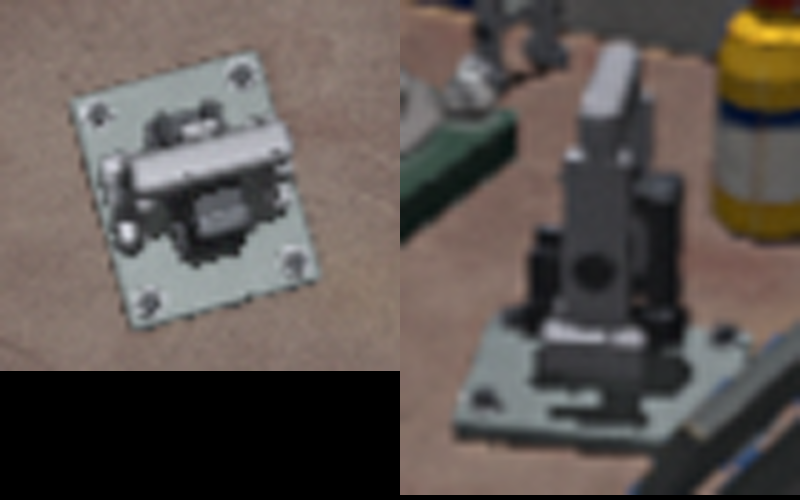

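The crop shows the larger yoke on the stand: its bar runs from about (132,178) to (288,140) in the top half, and the pin end in the leg is at (595,268) in the scene half. Next I measure the plate, the bar and the tray, and annotate which side the keeper is on.

```bash
cat > m.py <<'E'
from h import *
c=shot('top');s=shot('scene')
def quad(m):
    k=max(cv2.findContours(m,0,2)[0],key=cv2.contourArea)
    return k,cv2.minAreaRect(cv2.convexHull(k))
# plate
im=c[0].astype(int); roi=np.zeros(im.shape[:2],bool); roi[178:240,305:365]=1
b,g,r=im[...,0],im[...,1],im[...,2]
m=((g>=r)&(g>75)&roi).astype(np.uint8)*255
m=cv2.morphologyEx(m,cv2.MORPH_CLOSE,np.ones((5,5)))
k,q=quad(m); P=np.array([plane(c,u,.008) for u in cv2.boxPoints(q)])
print('plate px',q, 'world',P[:,:2].round(4).tolist(),'c',P.mean(0).round(4), 'sides',np.linalg.norm(P[1]-P[0]),np.linalg.norm(P[2]-P[1]))
e=P[1]-P[0] if np.linalg.norm(P[1]-P[0])>np.linalg.norm(P[2]-P[1]) else P[2]-P[1]
if e[0]<0:e=-e
ps=np.arctan2(e[1],e[0]);print('plate long axis yaw',ps)
# bar top: bright
roi[:]=0;roi[190:212,318:354]=1
m=((im.min(2)>125)&(abs(g-r)<14)&roi).astype(np.uint8)*255
k,q=quad(m);B=np.array([plane(c,u,.142) for u in cv2.boxPoints(q)])
print('bar',q,B[:,:2].round(4).tolist(),B.mean(0).round(4),np.linalg.norm(B[1]-B[0]),np.linalg.norm(B[2]-B[1]))
# tray
roi[:]=0;roi[170:240,165:240]=1
m=((abs(b-r)<25)&(b>=r-8)&roi).astype(np.uint8)*255
m=cv2.morphologyEx(m,cv2.MORPH_CLOSE,np.ones((5,5)))
k,q=quad(m);T=np.array([plane(c,u,.018) for u in cv2.boxPoints(q)])
print('tray',q,T[:,:2].round(4).tolist(),T.mean(0).round(4),np.linalg.norm(T[1]-T[0]),np.linalg.norm(T[2]-T[1]))
im2=s[0]
C=P.mean(0);R=np.array([[np.cos(ps),-np.sin(ps)],[np.sin(ps),np.cos(ps)]])
def st(x,y,z): return [*(C[:2]+R@[x,y]),z]
def zoom(cam,x0,y0,x1,y1,f,pts):
    o=cv2.resize(cam[0][y0:y1,x0:x1],None,fx=f,fy=f,interpolation=cv2.INTER_LANCZOS4)
    for p,col in pts:
        u=(proj(cam,p)-[x0,y0]+.5)*f
        cv2.drawMarker(o,tuple(int(v) for v in u),col,0,9,1)
    return o
pts=[(st(x,0,z),col) for z,col in((.076,(0,0,255)),(.097,(0,255,255)),(.008,(255,0,0))) for x in(-.02,0,.02)]+[(st(*a,.008),(0,255,0)) for a in((.055,.045),(.055,-.045),(-.055,.045),(-.055,-.045))]
A=zoom(s,303,175,350,238,8,pts);D=zoom(c,308,180,360,235,8,pts)
o=np.zeros((504,800,3),np.uint8);o[:A.shape[0],:A.shape[1]]=A;o[:440,384:]=D
cv2.imwrite('pics/crop2.png',o)
E
python3 m.py
```

```text
plate px ((334.1654052734375, 207.73365783691406), (42.3318977355957, 35.205963134765625), 74.35775756835938) world [[0.6209, 0.082], [0.6479, -0.0058], [0.5424, -0.0364], [0.5162, 0.0504]] c [0.5818 0.0226 0.008 ] sides 0.0918652932806891 0.10985475534222598
plate long axis yaw 0.28171052125906065
bar ((334.0, 198.5), (17.0, 32.0), 90.0) [[0.6074, 0.068], [0.6091, -0.0042], [0.5706, -0.0045], [0.569, 0.0673]] [0.589  0.0316 0.142 ] 0.07222057977672376 0.03853354905475242
tray ((202.41082763671875, 204.463623046875), (52.65065383911133, 43.66151428222656), 10.885526657104492) [[0.5377, 0.4323], [0.6481, 0.4187], [0.6254, 0.2851], [0.5155, 0.3006]] [0.5817 0.3592 0.018 ] 0.11124768739785829 0.13547927064534196
```

View pics/crop2.png

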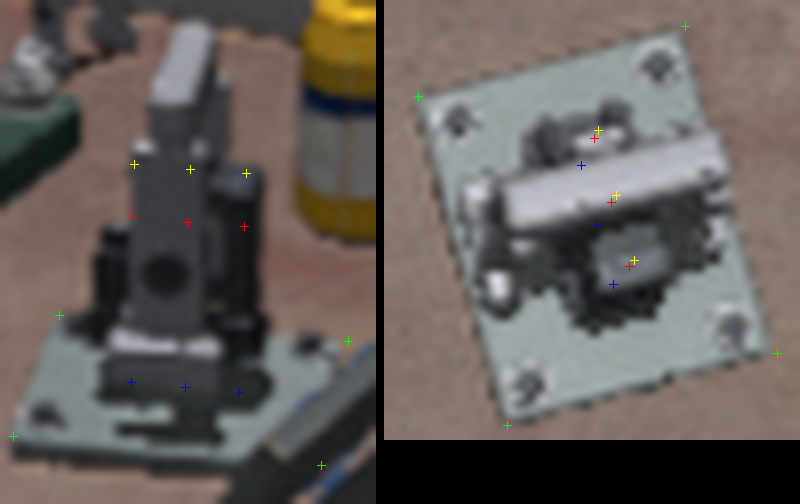

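The zoom shows the tall neck and beak on the world -x side: grey top at (633,260), matching the projected z=97 mm mark. The keeper strip is at (600,135) on the +x side between two low lugs. So stand +x is roughly world +x, yawed 0.28 rad. Next I refine the bar and tray measurements from two views.

```bash
cat > m2.py <<'E'
from h import *
c=shot('top');s=shot('scene')
def up(im,x0,y0,x1,y1,f=8): return cv2.resize(im[y0:y1,x0:x1],None,fx=f,fy=f,interpolation=cv2.INTER_CUBIC)
def rect(im,x0,y0,x1,y1,th,seed,op):
    u=up(im,x0,y0,x1,y1); g=cv2.cvtColor(u,6)
    m=(g>th).astype(np.uint8)*255
    m=cv2.morphologyEx(m,cv2.MORPH_OPEN,np.ones((op,op)))
    n,l=cv2.connectedComponents(m); v=l[int((seed[1]-y0)*8),int((seed[0]-x0)*8)]
    k=np.argwhere(l==v)[:,::-1].astype(np.float32); q=cv2.minAreaRect(k)
    f=lambda p:(np.array(p)+.5)/8-.5+[x0,y0]
    return f(k.mean(0)),f(cv2.boxPoints(q)),q,len(k)
for th in(120,135,150):
  for cam,a in((c,(308,180,360,235)),(s,(303,175,350,238))):
    sd=(336.9,202.5) if cam is c else (326.1,184)
    try:
        m,b,q,n=rect(cam[0],*a,th,sd,15); print(th,'ctr',m.round(2),'box',b.round(1).tolist(),[x/8 for x in q[1]],q[2],n)
    except Exception as e: print(th,e)
    if cam is c: mt=m;bt=b
  p,e=tri(c,mt,s,m);print('tri',p.round(4),e)
  W=np.array([plane(c,x,.142) for x in bt]);L=[W[1]-W[0],W[2]-W[1]]
  print('on z=.142',plane(c,mt,.142).round(4),W.mean(0).round(4),[(np.linalg.norm(v).round(4),np.arctan2(v[1],v[0]).round(3)) for v in L])
# tray: fine mask incl. dark rim, hull corners both views
for cam,a in((c,(165,170,240,240)),(s,(215,258,310,325))):
    u=cam[0].astype(int);b,g,r=u[...,0],u[...,1],u[...,2]
    m=((r-b)<12).astype(np.uint8);mm=np.zeros_like(m);x0,y0,x1,y1=a;mm[y0:y1,x0:x1]=m[y0:y1,x0:x1]
    k=max(cv2.findContours(cv2.morphologyEx(mm,3,np.ones((5,5))),0,2)[0],key=cv2.contourArea)
    h=cv2.convexHull(k);
    for ep in(.02,.03,.05):
        ap=cv2.approxPolyDP(h,ep*cv2.arcLength(h,True),True)[:,0]
        print('tray',ap.tolist())
E
python3 m2.py
```

```text
120 ctr [326.69 197.49] box [[298.0, 191.5], [340.9, 174.4], [351.6, 201.4], [308.7, 218.5]] [29.025609970092773, 46.186309814453125] 68.32534790039062 44431
120 ctr [325.08 182.58] box [[320.7, 186.6], [324.2, 176.4], [329.2, 178.1], [325.7, 188.3]] [5.293628692626953, 10.81259536743164] 18.970407485961914 3036
tri [0.5835 0.0458 0.1479] 0.014153147878624841
on z=.142 [0.5909 0.0481 0.142 ] [0.5933 0.0523 0.142 ] [(np.float64(0.1047), np.float64(-1.165)), (np.float64(0.0659), np.float64(-2.754))]
135 ctr [336.42 201.8 ] box [[322.1, 202.6], [349.1, 195.1], [350.7, 201.1], [323.8, 208.5]] [6.168816089630127, 27.968360900878906] 74.55755615234375 9732
135 ctr [325.16 182.56] box [[321.2, 186.4], [324.7, 176.7], [329.0, 178.3], [325.4, 188.0]] [4.549276351928711, 10.333029747009277] 19.855215072631836 2439
tri [0.583  0.0263 0.1389] 0.002303134486944774
on z=.142 [0.5816 0.0261 0.142 ] [0.5816 0.026  0.142 ] [(np.float64(0.0631), np.float64(-1.277)), (np.float64(0.0139), np.float64(-2.863))]
150 ctr [336.18 201.92] box [[322.5, 202.7], [348.9, 195.9], [350.2, 201.1], [323.9, 207.9]] [5.3680009841918945, 27.20771598815918] 75.43423461914062 8454
150 ctr [325.27 182.52] box [[321.9, 186.2], [325.0, 177.3], [328.5, 178.5], [325.3, 187.4]] [3.6397533416748047, 9.50937271118164] 19.29004669189453 1773
tri [0.5826 0.0268 0.1393] 0.002083379220019488
on z=.142 [0.5813 0.0266 0.142 ] [0.5814 0.0262 0.142 ] [(np.float64(0.0614), np.float64(-1.293)), (np.float64(0.0121), np.float64(-2.879))]
tray [[182, 179], [232, 189], [223, 230], [173, 220]]
tray [[182, 179], [232, 189], [223, 230], [173, 220]]
tray [[182, 179], [232, 189], [223, 230], [173, 220]]
tray [[265, 266], [298, 281], [299, 287], [261, 319], [226, 300], [225, 294]]
tray [[265, 266], [299, 287], [261, 319], [225, 294]]
tray [[265, 266], [299, 287], [261, 319], [225, 294]]
```

Bar top centre is about (0.582, 0.026, 0.14) with yaw 0.285, and the tray is at about (0.582, 0.361) with yaw about -0.15. I start with the approach, high up.

Call:
send_rows --increments '[{"gripper":-1,"linear":[0.01,0.015,0.03],"delta_rot":[0,0,0.1]},{"gripper":-1,"linear":[0.03,0.05,0.055],"delta_rot":[0,0,0.2]},{"gripper":-1,"linear":[0.05,0.09,0.06],"delta_rot":[0,0,0.3]},{"gripper":-1,"linear":[0.075,0.13,0.06],"delta_rot":[0,0,0.4]},{"gripper":-1,"linear":[0.1,0.17,0.06],"delta_rot":[0,0,0.5]},{"gripper":-1,"linear":[0.125,0.21,0.06],"delta_rot":[0,0,0.6]},{"gripper":-1,"linear":[0.15,0.25,0.06],"delta_rot":[0,0,0.7]},{"gripper":-1,"linear":[0.175,0.29,0.06],"delta_rot":[0,0,0.8]}]' --newtons 20

```text
clock: 1.1
position: [0.4292, -0.2244, 0.2915]
ee_rot: [0.0, 0.808, 0.589, 0.0]
contact_force: [0.2, 0.4, 0.1]
width: 0.0851
gripper_force: 0.0
```

Call:
send_rows --increments '[{"gripper":-1,"linear":[0.025,0.04,0],"delta_rot":[0,0,0.1]},{"gripper":-1,"linear":[0.05,0.08,0],"delta_rot":[0,0,0.2]},{"gripper":-1,"linear":[0.075,0.12,0],"delta_rot":[0,0,0.3]},{"gripper":-1,"linear":[0.1,0.16,0],"delta_rot":[0,0,0.4]},{"gripper":-1,"linear":[0.125,0.2,0],"delta_rot":[0,0,0.5]},{"gripper":-1,"linear":[0.145,0.235,0],"delta_rot":[0,0,0.58]},{"gripper":-1,"linear":[0.153,0.252,0],"delta_rot":[0,0,0.6]},{"gripper":-1,"linear":[0.153,0.252,0],"delta_rot":[0,0,0.6]}]'

```text
clock: 1.9
position: [0.5825, 0.0285, 0.2907]
ee_rot: [-0.0, 0.598, 0.802, 0.0]
contact_force: [-0.3, -0.6, -0.3]
width: 0.0856
gripper_force: 0.0
```

```bash
python3 - <<'E'
from h import *
from scipy.spatial.transform import Rotation as Ro
s=get_state();print(s['clock'],s['position'],Ro.from_quat(np.r_[s['ee_rot'][1:],s['ee_rot'][0]]).as_matrix()[:,1],s['contact_force'],s['moment'],s['qpos'])
c=shot('top','top1.png');s=shot('scene','scene1.png')
for a,b in(((232,189),(265,266)),((182,179),(225,294)),((223,230),(298.5,281.5))):
    p,e=tri(c,a,s,b);print(p.round(4),e.round(4))
P=np.array([plane(c,a,.018) for a in((182,179),(232,189),(223,230),(173,220))]);print(P.round(4))
E
```

```text
1.9 [0.58248388 0.02847485 0.29071721] [ 9.58299193e-01  2.85766788e-01 -8.40456716e-06] [-0.30643943 -0.59018339 -0.3193725 ] [ 0.0315697  -0.02515744 -0.01800266] [-7.10430021e-02  2.62315734e-01  1.37857012e+00  9.61513839e-04
  1.50107778e+00 -3.60916644e-01]
[0.6237 0.287  0.0137] 0.0005
[0.6464 0.4162 0.0152] 0.0004
[0.5197 0.3051 0.015 ] 0.0042
[[0.6458 0.4152 0.018 ]
 [0.6228 0.286  0.018 ]
 [0.5176 0.3036 0.018 ]
 [0.5401 0.431  0.018 ]]
```

The tool is above the grip, aligned to the bar yaw. I descend to grip height.

Call:
send_rows --increments '[{"gripper":-1,"linear":[0,-0.001,-0.03],"delta_rot":[0,0,0]},{"gripper":-1,"linear":[0,-0.002,-0.065],"delta_rot":[0,0,0]},{"gripper":-1,"linear":[0,-0.002,-0.1],"delta_rot":[0,0,0]},{"gripper":-1,"linear":[0,-0.002,-0.13],"delta_rot":[0,0,0]},{"gripper":-1,"linear":[0,-0.002,-0.15],"delta_rot":[0,0,0]},{"gripper":-1,"linear":[0,-0.002,-0.165],"delta_rot":[0,0,0]},{"gripper":-1,"linear":[0,-0.002,-0.174],"delta_rot":[0,0,0]},{"gripper":-1,"linear":[0,-0.002,-0.174],"delta_rot":[0,0,0]}]'

```text
clock: 2.8
position: [0.5804, 0.0228, 0.1164]
ee_rot: [-0.001, 0.6, 0.8, -0.001]
contact_force: [-0.2, -1.0, 0.1]
width: 0.0852
gripper_force: 0.0
```

```bash
python3 - <<'E'
from h import *
s=shot('scene');cv2.imwrite('pics/g1.png',cv2.resize(s[0][140:240,270:380],None,fx=6,fy=6,interpolation=2))
print(get_state()['contact_force'],get_state()['moment'])
E
```

```text
[-1.169523   -0.14751903 -0.42797177] [ 0.04022578  0.04189442 -0.01179384]
```

View pics/g1.png

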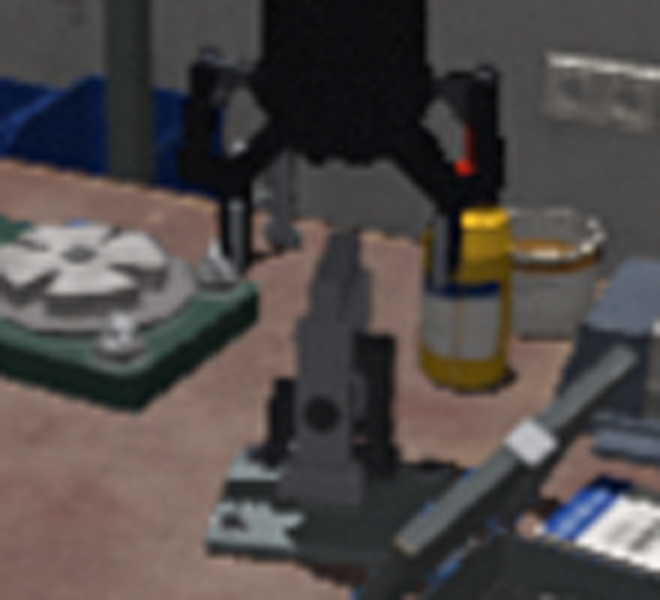

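The fingers straddle the bar (finger tips at about (235,255) and (445,275), bar at about (340,255)), centred and clear of the hook. I close gently, then firmly.

Call:
send_rows --increments '[{"gripper":1,"linear":[0,0,0],"delta_rot":[0,0,0]},{"gripper":1,"linear":[0,0,0],"delta_rot":[0,0,0]},{"gripper":1,"linear":[0,0,0],"delta_rot":[0,0,0]},{"gripper":1,"linear":[0,0,0],"delta_rot":[0,0,0]},{"gripper":1,"linear":[0,0,0],"delta_rot":[0,0,0]},{"gripper":1,"linear":[0,0,0],"delta_rot":[0,0,0]},{"gripper":1,"linear":[0,0,0],"delta_rot":[0,0,0]},{"gripper":1,"linear":[0,0,0],"delta_rot":[0,0,0]}]' --newtons 25

```text
clock: 3.65
position: [0.5819, 0.024, 0.1177]
ee_rot: [0.0, 0.599, 0.801, 0.0]
contact_force: [-0.1, 0.6, 3.3]
width: 0.0152
gripper_force: 29.4
```

Call:
send_rows --increments '[{"gripper":1,"linear":[0,0,0],"delta_rot":[0,0,0]},{"gripper":1,"linear":[0,0,0],"delta_rot":[0,0,0]},{"gripper":1,"linear":[0,0,0],"delta_rot":[0,0,0]},{"gripper":1,"linear":[0,0,0],"delta_rot":[0,0,0]}]' --newtons 100

```text
clock: 4.05
position: [0.5821, 0.024, 0.1179]
ee_rot: [0.001, 0.599, 0.801, 0.0]
contact_force: [-0.1, 0.4, 5.8]
width: 0.0142
gripper_force: 97.9
```

```bash
python3 - <<'E'
from h import *
s=get_state();print(s['position'],s['ee_rot'],s['contact_force'],s['moment'])
E
```

```text
[0.58211455 0.02396409 0.11791808] [5.47581346e-04 5.99115133e-01 8.00662578e-01 4.40436231e-04] [-0.10301313  0.42754434  5.82410219] [0.11498726 0.03154421 0.00170744]
```

Gripped. Now I raise in small steps to lift the pin off the seat.

Call:
send_rows --increments '[{"gripper":1,"linear":[0,0,0.001],"delta_rot":[0,0,0]},{"gripper":1,"linear":[0,0,0.002],"delta_rot":[0,0,0]},{"gripper":1,"linear":[0,0,0.002],"delta_rot":[0,0,0]},{"gripper":1,"linear":[0,0,0.002],"delta_rot":[0,0,0]}]'

```text
clock: 4.45
position: [0.5808, 0.024, 0.1183]
ee_rot: [-0.001, 0.599, 0.801, -0.001]
contact_force: [0.3, -0.3, -3.3]
width: 0.0144
gripper_force: 97.5
```

Call:
send_rows --increments '[{"gripper":1,"linear":[0,0,0.001],"delta_rot":[0,0,0]},{"gripper":1,"linear":[0,0,0.001],"delta_rot":[0,0,0]},{"gripper":1,"linear":[0,0,0.001],"delta_rot":[0,0,0]}]'

```text
clock: 4.75
position: [0.5816, 0.0239, 0.1203]
ee_rot: [-0.0, 0.599, 0.801, -0.0]
contact_force: [-0.4, -0.5, -3.3]
width: 0.0139
gripper_force: 97.5
```

Call:
send_rows --increments '[{"gripper":1,"linear":[0,0,0.001],"delta_rot":[0,0,0]},{"gripper":1,"linear":[0,0,0.001],"delta_rot":[0,0,0]},{"gripper":1,"linear":[0,0,0.001],"delta_rot":[0,0,0]}]'

```text
clock: 5.05
position: [0.5817, 0.0239, 0.1214]
ee_rot: [0.0, 0.599, 0.801, 0.0]
contact_force: [0.1, 0.5, -4.1]
width: 0.0143
gripper_force: 97.5
```

```bash
python3 - <<'E'
from h import *
s=get_state();print(s['position'],s['ee_rot'],s['contact_force'],s['moment'])
E
```

```text
[0.58166091 0.02392003 0.1214173 ] [9.72886773e-05 5.99121624e-01 8.00658020e-01 7.40327284e-05] [ 0.06043413  0.51626832 -4.09398273] [ 0.01950829 -0.0114199  -0.00615229]
```

The pin is off the seat by about 3 mm, with the weight (4 N) fully carried. I now advance along stand +x (0.96, 0.28) in small steps.

Call:
send_rows --increments '[{"gripper":1,"linear":[0.001,0.0003,-0.0003],"delta_rot":[0,0,0]},{"gripper":1,"linear":[0.002,0.0006,-0.0005],"delta_rot":[0,0,0]},{"gripper":1,"linear":[0.003,0.0008,-0.0005],"delta_rot":[0,0,0]},{"gripper":1,"linear":[0.003,0.0008,-0.0005],"delta_rot":[0,0,0]}]'

```text
clock: 5.45
position: [0.5849, 0.0248, 0.1208]
ee_rot: [0.0, 0.599, 0.801, 0.0]
contact_force: [0.3, -0.4, -4.0]
width: 0.0143
gripper_force: 97.5
```

Call:
send_rows --increments '[{"gripper":1,"linear":[0.001,0.0003,0],"delta_rot":[0,0,0]},{"gripper":1,"linear":[0.002,0.0006,0],"delta_rot":[0,0,0]},{"gripper":1,"linear":[0.002,0.0006,0],"delta_rot":[0,0,0]}]'

```text
clock: 5.75
position: [0.5869, 0.0254, 0.1209]
ee_rot: [0.0, 0.599, 0.801, 0.0]
contact_force: [-0.1, -0.2, -4.3]
width: 0.0147
gripper_force: 97.6
```

Call:
send_rows --increments '[{"gripper":1,"linear":[0.001,0.0003,0],"delta_rot":[0,0,0]},{"gripper":1,"linear":[0.002,0.0006,0],"delta_rot":[0,0,0]},{"gripper":1,"linear":[0.002,0.0006,0],"delta_rot":[0,0,0]}]'

```text
clock: 6.05
position: [0.5877, 0.0257, 0.1207]
ee_rot: [-0.001, 0.599, 0.801, -0.001]
contact_force: [-2.8, -0.7, -2.4]
width: 0.014
gripper_force: 97.8
```

Call:
send_rows --increments '[{"gripper":1,"linear":[0.001,0.0003,0],"delta_rot":[0,0,0]},{"gripper":1,"linear":[0.002,0.0006,0],"delta_rot":[0,0,0]},{"gripper":1,"linear":[0.002,0.0006,0],"delta_rot":[0,0,0]}]'

```text
clock: 6.35
position: [0.59, 0.0264, 0.1208]
ee_rot: [-0.0, 0.599, 0.801, -0.001]
contact_force: [-4.1, -1.2, -0.7]
width: 0.014
gripper_force: 97.9
```

Call:
send_rows --increments '[{"gripper":1,"linear":[0.001,0.0003,0],"delta_rot":[0,0,0]},{"gripper":1,"linear":[0.002,0.0006,0],"delta_rot":[0,0,0]},{"gripper":1,"linear":[0.002,0.0006,0],"delta_rot":[0,0,0]}]'

```text
clock: 6.65
position: [0.5919, 0.027, 0.1208]
ee_rot: [-0.001, 0.599, 0.801, -0.001]
contact_force: [-4.9, -1.2, -0.2]
width: 0.0141
gripper_force: 98.0
```

```bash
python3 - <<'E'
from h import *
s=get_state();print(s['position'],s['ee_rot'],s['contact_force'],s['moment'])
E
```

```text
[0.59189802 0.02698221 0.12075741] [-5.76324443e-04  5.99056397e-01  8.00706363e-01 -6.49411505e-04] [-4.85288519 -1.18117158 -0.16343767] [-3.94836491e-01  1.09486408e+00 -5.44482299e-04]
```

Contact behaves like the keeper spring (2.9 → 4.3 → 5.1 N). The vertical load fell, though, so I probe with a small raise.

Call:
send_rows --increments '[{"gripper":1,"linear":[0,0,0.0005],"delta_rot":[0,0,0]},{"gripper":1,"linear":[0,0,0.0005],"delta_rot":[0,0,0]},{"gripper":1,"linear":[0,0,0.0005],"delta_rot":[0,0,0]}]'

```text
clock: 6.95
position: [0.5915, 0.0268, 0.1208]
ee_rot: [-0.001, 0.599, 0.801, -0.001]
contact_force: [-3.9, -1.7, -1.0]
width: 0.0141
gripper_force: 97.7
```

```bash
python3 - <<'E'
from h import *
s=get_state();print(s['position'],s['ee_rot'],s['contact_force'],s['moment'])
s=shot('scene');cv2.imwrite('pics/g2.png',cv2.resize(s[0][160:240,290:360],None,fx=7.5,fy=7.5,interpolation=2))
E
```

```text
[0.59151924 0.02684115 0.12084207] [-0.00086465  0.59905087  0.80070989 -0.00098769] [-3.86339642 -1.74452016 -1.03241128] [-0.46794483  1.11186039 -0.0035678 ]
```

View pics/g2.png

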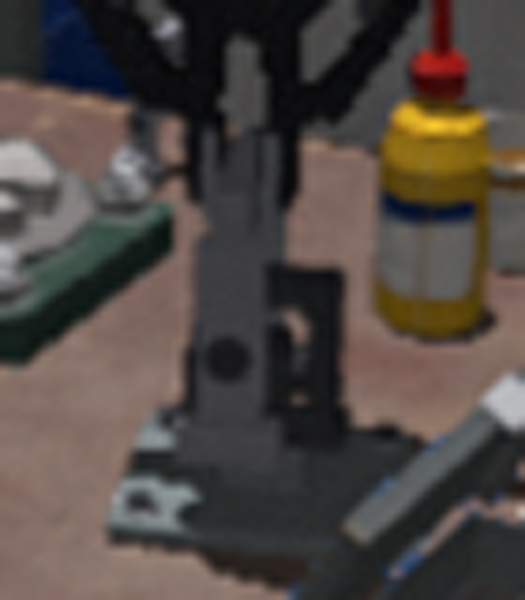

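The picture shows the beak at (300,275) behind the leg and the pin end at (228,355), with open gap below the beak. It matches the expected geometry. One more small vertical probe.

Call:
send_rows --increments '[{"gripper":1,"linear":[0,0,0.0007],"delta_rot":[0,0,0]},{"gripper":1,"linear":[0,0,0.0007],"delta_rot":[0,0,0]},{"gripper":1,"linear":[0,0,0.0007],"delta_rot":[0,0,0]},{"gripper":1,"linear":[0,0,0.0007],"delta_rot":[0,0,0]}]'

```text
clock: 7.4
position: [0.5912, 0.0268, 0.121]
ee_rot: [-0.001, 0.599, 0.801, -0.001]
contact_force: [-4.4, -3.3, -2.8]
width: 0.0143
gripper_force: 97.6
```

```bash
python3 - <<'E'
from h import *
s=get_state();print(s['position'],s['ee_rot'],s['contact_force'],s['moment'])
E
```

```text
[0.5911914  0.02681298 0.12095469] [-0.00125547  0.59902874  0.8007255  -0.00129089] [-4.37776208 -3.30805328 -2.76385168] [-0.48799523  1.01964801 -0.00560936]
```

Call:
send_rows --increments '[{"gripper":1,"linear":[0,0,0],"delta_rot":[0,0,0]},{"gripper":1,"linear":[0,0,0],"delta_rot":[0,0,0]},{"gripper":1,"linear":[0,0,0],"delta_rot":[0,0,0]}]'

```text
clock: 7.7
position: [0.5912, 0.0268, 0.1209]
ee_rot: [-0.001, 0.599, 0.801, -0.001]
contact_force: [-5.3, -1.8, -4.5]
width: 0.0141
gripper_force: 97.6
```

Call:
send_rows --increments '[{"gripper":1,"linear":[0,0,0],"delta_rot":[0,0,0]},{"gripper":1,"linear":[0,0,0],"delta_rot":[0,0,0]},{"gripper":1,"linear":[0,0,0],"delta_rot":[0,0,0]}]'

```text
clock: 8.0
position: [0.5912, 0.0268, 0.1209]
ee_rot: [-0.001, 0.599, 0.801, -0.001]
contact_force: [-4.4, -2.8, -4.4]
width: 0.0144
gripper_force: 97.6
```

```bash
python3 - <<'E'
from h import *
s=get_state();print(s['position'],s['ee_rot'],s['contact_force'],s['moment'])
E
```

```text
[0.59118382 0.02678479 0.12094471] [-0.0012599   0.5990552   0.80070566 -0.00131435] [-4.40228825 -2.80103789 -4.43673131] [-0.46782752  0.98151999 -0.00147689]
```

Vertical load is back to the plain weight. I continue the press towards 8 to 8.5 N.

Call:
send_rows --increments '[{"gripper":1,"linear":[0.001,0.0003,0],"delta_rot":[0,0,0]},{"gripper":1,"linear":[0.002,0.0006,0],"delta_rot":[0,0,0]},{"gripper":1,"linear":[0.0025,0.0007,0],"delta_rot":[0,0,0]},{"gripper":1,"linear":[0.0025,0.0007,0],"delta_rot":[0,0,0]}]'

```text
clock: 8.4
position: [0.5931, 0.0273, 0.1209]
ee_rot: [-0.002, 0.599, 0.801, -0.002]
contact_force: [-5.9, -2.0, -4.3]
width: 0.0143
gripper_force: 97.9
```

Call:
send_rows --increments '[{"gripper":1,"linear":[0.0005,0.0001,0],"delta_rot":[0,0,0]},{"gripper":1,"linear":[0.001,0.0003,0],"delta_rot":[0,0,0]},{"gripper":1,"linear":[0.001,0.0003,0],"delta_rot":[0,0,0]}]'

```text
clock: 8.7
position: [0.5938, 0.0276, 0.1208]
ee_rot: [-0.002, 0.599, 0.801, -0.002]
contact_force: [-6.6, -2.9, -2.7]
width: 0.014
gripper_force: 97.9
```

```bash
python3 - <<'E'
from h import *
s=get_state();print(s['position'],s['ee_rot'],s['contact_force'],s['moment'])
E
```

```text
[0.5937703  0.02755609 0.12078655] [-0.00194059  0.59895582  0.80077682 -0.00215556] [-6.56027008 -2.86589774 -2.71018628] [-0.66300883  1.31425237  0.02342411]
```

Call:
send_rows --increments '[{"gripper":1,"linear":[0.0005,0.0001,0.0002],"delta_rot":[0,0,0]},{"gripper":1,"linear":[0.0013,0.0004,0.0003],"delta_rot":[0,0,0]},{"gripper":1,"linear":[0.0013,0.0004,0.0003],"delta_rot":[0,0,0]},{"gripper":1,"linear":[0.0013,0.0004,0.0003],"delta_rot":[0,0,0]}]'

```text
clock: 9.1
position: [0.5945, 0.0278, 0.1208]
ee_rot: [-0.002, 0.599, 0.801, -0.003]
contact_force: [-5.7, -3.5, -4.1]
width: 0.0141
gripper_force: 97.8
```

Call:
send_rows --increments '[{"gripper":1,"linear":[0,0,0],"delta_rot":[0,0,0]},{"gripper":1,"linear":[0,0,0],"delta_rot":[0,0,0]}]'

```text
clock: 9.3
position: [0.5945, 0.0278, 0.1208]
ee_rot: [-0.002, 0.599, 0.801, -0.003]
contact_force: [-7.2, -4.1, -3.6]
width: 0.0142
gripper_force: 97.8
```

Call:
send_rows --increments '[{"gripper":1,"linear":[0,0,0],"delta_rot":[0,0,0]},{"gripper":1,"linear":[0,0,0],"delta_rot":[0,0,0]}]'

```text
clock: 9.5
position: [0.5945, 0.0278, 0.1208]
ee_rot: [-0.002, 0.599, 0.801, -0.003]
contact_force: [-6.9, -3.9, -4.5]
width: 0.0141
gripper_force: 97.8
```

```bash
python3 - <<'E'
from h import *
s=get_state();print(s['position'],s['ee_rot'],s['contact_force'],s['moment'])
E
```

```text
[0.59445512 0.02779412 0.12077414] [-0.00240012  0.59894975  0.8007786  -0.00265928] [-6.86026133 -3.87888212 -4.51378448] [-0.78675216  1.46260455 -0.0241967 ]
```

Call:
send_rows --increments '[{"gripper":1,"linear":[0.0005,0.0001,0],"delta_rot":[0,0,0]},{"gripper":1,"linear":[0.001,0.0003,0],"delta_rot":[0,0,0]},{"gripper":1,"linear":[0.001,0.0003,0],"delta_rot":[0,0,0]}]'

```text
clock: 9.8
position: [0.5952, 0.028, 0.1207]
ee_rot: [-0.003, 0.599, 0.801, -0.003]
contact_force: [-7.6, -2.6, -3.9]
width: 0.0139
gripper_force: 97.8
```

Call:
send_rows --increments '[{"gripper":1,"linear":[0,0,0],"delta_rot":[0,0,0]},{"gripper":1,"linear":[0,0,0],"delta_rot":[0,0,0]}]'

```text
clock: 10.0
position: [0.5952, 0.028, 0.1207]
ee_rot: [-0.003, 0.599, 0.801, -0.003]
contact_force: [-7.6, -4.5, -4.2]
width: 0.0141
gripper_force: 97.8
```

```bash
python3 - <<'E'
from h import *
s=get_state();print(s['position'],s['ee_rot'],s['contact_force'],s['moment'])
E
```

```text
[0.59515756 0.02798296 0.12071934] [-0.00260847  0.59892267  0.80079724 -0.00293413] [-7.60811218 -4.51459775 -4.1772664 ] [-0.77202064  1.56503311  0.03135636]
```

The press is about 8.3 N, inside the band. I lift straight up in small checked steps.

Call:
send_rows --increments '[{"gripper":1,"linear":[0,0,0.0007],"delta_rot":[0,0,0]},{"gripper":1,"linear":[0,0,0.0014],"delta_rot":[0,0,0]},{"gripper":1,"linear":[0,0,0.0014],"delta_rot":[0,0,0]}]'

```text
clock: 10.3
position: [0.5947, 0.0281, 0.1215]
ee_rot: [-0.003, 0.599, 0.801, -0.003]
contact_force: [-5.9, -2.9, -6.9]
width: 0.0142
gripper_force: 97.6
```

Call:
send_rows --increments '[{"gripper":1,"linear":[0,0,0.0005],"delta_rot":[0,0,0]},{"gripper":1,"linear":[0,0,0.001],"delta_rot":[0,0,0]},{"gripper":1,"linear":[0,0,0.001],"delta_rot":[0,0,0]}]'

```text
clock: 10.6
position: [0.5948, 0.0283, 0.1225]
ee_rot: [-0.003, 0.599, 0.801, -0.003]
contact_force: [-6.4, -2.8, -6.6]
width: 0.0144
gripper_force: 97.6
```

Call:
send_rows --increments '[{"gripper":1,"linear":[0.0004,0.0001,0],"delta_rot":[0,0,0]},{"gripper":1,"linear":[0.0004,0.0001,0.0007],"delta_rot":[0,0,0]},{"gripper":1,"linear":[0.0004,0.0001,0.001],"delta_rot":[0,0,0]}]'

```text
clock: 10.9
position: [0.5951, 0.0286, 0.1234]
ee_rot: [-0.003, 0.599, 0.801, -0.003]
contact_force: [-6.2, -1.7, -6.8]
width: 0.0143
gripper_force: 97.6
```

Call:
send_rows --increments '[{"gripper":1,"linear":[0,0,0.0005],"delta_rot":[0,0,0]},{"gripper":1,"linear":[0,0,0.001],"delta_rot":[0,0,0]},{"gripper":1,"linear":[0,0,0.001],"delta_rot":[0,0,0]}]'

```text
clock: 11.2
position: [0.5953, 0.0287, 0.1245]
ee_rot: [-0.003, 0.599, 0.801, -0.003]
contact_force: [-7.3, -2.0, -6.3]
width: 0.0143
gripper_force: 97.6
```

Call:
send_rows --increments '[{"gripper":1,"linear":[0,0,0.0005],"delta_rot":[0,0,0]},{"gripper":1,"linear":[0,0,0.001],"delta_rot":[0,0,0]},{"gripper":1,"linear":[0,0,0.001],"delta_rot":[0,0,0]}]'

```text
clock: 11.5
position: [0.5954, 0.0288, 0.1256]
ee_rot: [-0.003, 0.599, 0.801, -0.003]
contact_force: [-6.6, -2.8, -5.8]
width: 0.014
gripper_force: 97.6
```

The pin has passed the beak's underside without catching. I continue the lift.

Call:
send_rows --increments '[{"gripper":1,"linear":[0,0,0.001],"delta_rot":[0,0,0]},{"gripper":1,"linear":[0,0,0.002],"delta_rot":[0,0,0]},{"gripper":1,"linear":[0,0,0.003],"delta_rot":[0,0,0]},{"gripper":1,"linear":[0,0,0.003],"delta_rot":[0,0,0]}]'

```text
clock: 11.9
position: [0.5959, 0.029, 0.1288]
ee_rot: [-0.003, 0.599, 0.801, -0.002]
contact_force: [-6.1, -2.1, -6.6]
width: 0.0141
gripper_force: 97.8
```

Call:
send_rows --increments '[{"gripper":1,"linear":[0,0,0.001],"delta_rot":[0,0,0]},{"gripper":1,"linear":[0,0,0.002],"delta_rot":[0,0,0]},{"gripper":1,"linear":[0,0,0.003],"delta_rot":[0,0,0]},{"gripper":1,"linear":[0,0,0.003],"delta_rot":[0,0,0]}]'

```text
clock: 12.3
position: [0.5964, 0.029, 0.132]
ee_rot: [-0.002, 0.599, 0.801, -0.002]
contact_force: [-6.0, -1.7, -4.8]
width: 0.0144
gripper_force: 97.9
```

Call:
send_rows --increments '[{"gripper":1,"linear":[0,0,0.001],"delta_rot":[0,0,0]},{"gripper":1,"linear":[0,0,0.002],"delta_rot":[0,0,0]},{"gripper":1,"linear":[0,0,0.003],"delta_rot":[0,0,0]},{"gripper":1,"linear":[0,0,0.004],"delta_rot":[0,0,0]},{"gripper":1,"linear":[0,0,0.004],"delta_rot":[0,0,0]}]'

```text
clock: 12.8
position: [0.5969, 0.0291, 0.1362]
ee_rot: [-0.002, 0.599, 0.801, -0.001]
contact_force: [-4.1, -1.0, -5.7]
width: 0.0142
gripper_force: 97.9
```

Call:
send_rows --increments '[{"gripper":1,"linear":[0,0,0.003],"delta_rot":[0,0,0]},{"gripper":1,"linear":[0,0,0.006],"delta_rot":[0,0,0]},{"gripper":1,"linear":[0,0,0.009],"delta_rot":[0,0,0]},{"gripper":1,"linear":[0,0,0.012],"delta_rot":[0,0,0]},{"gripper":1,"linear":[0,0,0.015],"delta_rot":[0,0,0]},{"gripper":1,"linear":[0,0,0.018],"delta_rot":[0,0,0]},{"gripper":1,"linear":[0,0,0.018],"delta_rot":[0,0,0]}]'

```text
clock: 13.5
position: [0.6002, 0.029, 0.1569]
ee_rot: [0.001, 0.599, 0.801, 0.001]
contact_force: [-1.2, 0.1, -4.1]
width: 0.0139
gripper_force: 98.2
```

Call:
send_rows --increments '[{"gripper":1,"linear":[0,0,0.005],"delta_rot":[0,0,0]},{"gripper":1,"linear":[0,0,0.012],"delta_rot":[0,0,0]},{"gripper":1,"linear":[0,0,0.02],"delta_rot":[0,0,0]},{"gripper":1,"linear":[0,0,0.03],"delta_rot":[0,0,0]},{"gripper":1,"linear":[0,0,0.04],"delta_rot":[0,0,0]},{"gripper":1,"linear":[0,0,0.052],"delta_rot":[0,0,0]},{"gripper":1,"linear":[0,0,0.066],"delta_rot":[0,0,0]},{"gripper":1,"linear":[0,0,0.066],"delta_rot":[0,0,0]}]'

```text
clock: 14.3
position: [0.6004, 0.0288, 0.2247]
ee_rot: [0.002, 0.599, 0.801, 0.002]
contact_force: [0.1, -0.9, -3.2]
width: 0.0141
gripper_force: 98.4
```

```bash
python3 - <<'E'
from h import *
s=get_state();print(s['position'],s['ee_rot'],s['contact_force'],s['moment'])
s=shot('scene');t=shot('top')
cv2.imwrite('pics/g3.png',np.hstack([cv2.resize(s[0][110:250,270:380],None,fx=3.6,fy=3.6,interpolation=2),cv2.resize(t[0][135:275,290:400],None,fx=3.6,fy=3.6,interpolation=2)]))
E
```

```text
[0.60044265 0.02883167 0.22465475] [0.0023488  0.59910838 0.80066298 0.00155461] [ 0.12213754 -0.90474625 -3.16364348] [-0.01435588 -0.03146668 -0.05086738]
```

View pics/g3.png

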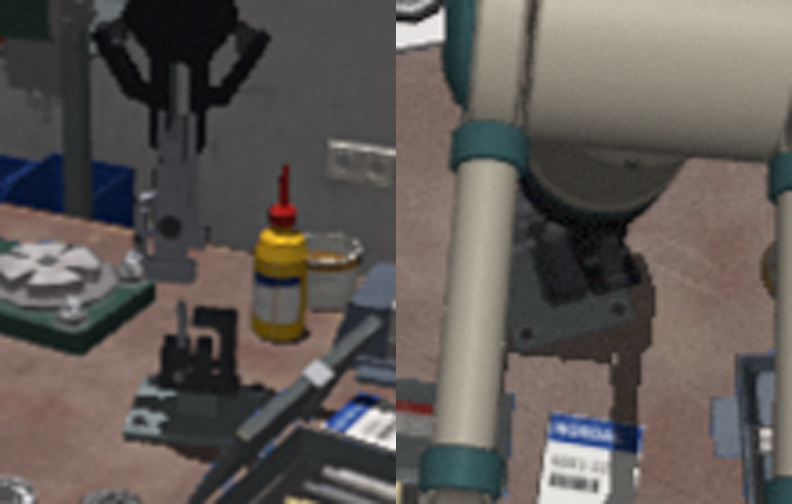

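The yoke is lifted free: in the scene half its foot is at (170,270), and the hook with its closed keeper is empty below at (200,340). I carry it to above the tray and turn -0.455 rad.

Call:
send_rows --increments '[{"gripper":1,"linear":[0,0.01,0.005],"delta_rot":[0,0,-0.02]},{"gripper":1,"linear":[-0.001,0.03,0.005],"delta_rot":[0,0,-0.05]},{"gripper":1,"linear":[-0.003,0.06,0.005],"delta_rot":[0,0,-0.09]},{"gripper":1,"linear":[-0.005,0.09,0.005],"delta_rot":[0,0,-0.13]},{"gripper":1,"linear":[-0.007,0.12,0.005],"delta_rot":[0,0,-0.17]},{"gripper":1,"linear":[-0.009,0.15,0.005],"delta_rot":[0,0,-0.21]},{"gripper":1,"linear":[-0.01,0.18,0.005],"delta_rot":[0,0,-0.25]},{"gripper":1,"linear":[-0.011,0.21,0.005],"delta_rot":[0,0,-0.29]}]'

```text
clock: 15.2
position: [0.5871, 0.2399, 0.2256]
ee_rot: [-0.0, 0.709, 0.705, -0.001]
contact_force: [0.7, -0.2, -4.2]
width: 0.0141
gripper_force: 98.2
```

Call:
send_rows --increments '[{"gripper":1,"linear":[-0.002,0.03,0],"delta_rot":[0,0,-0.04]},{"gripper":1,"linear":[-0.004,0.06,0],"delta_rot":[0,0,-0.08]},{"gripper":1,"linear":[-0.006,0.085,-0.01],"delta_rot":[0,0,-0.12]},{"gripper":1,"linear":[-0.007,0.105,-0.02],"delta_rot":[0,0,-0.15]},{"gripper":1,"linear":[-0.007,0.117,-0.03],"delta_rot":[0,0,-0.165]},{"gripper":1,"linear":[-0.007,0.12,-0.04],"delta_rot":[0,0,-0.165]},{"gripper":1,"linear":[-0.007,0.12,-0.05],"delta_rot":[0,0,-0.165]},{"gripper":1,"linear":[-0.007,0.12,-0.05],"delta_rot":[0,0,-0.165]}]'

```text
clock: 16.0
position: [0.5796, 0.3575, 0.1742]
ee_rot: [-0.0, 0.764, 0.645, -0.003]
contact_force: [-0.4, -0.5, -3.6]
width: 0.0139
gripper_force: 98.1
```

```bash
python3 - <<'E'
from h import *
from scipy.spatial.transform import Rotation as Ro
s=get_state();M=Ro.from_quat(np.r_[s['ee_rot'][1:],s['ee_rot'][0]]).as_matrix();print(s['position'],M[:,1],M[:,2],s['contact_force'])
s=shot('scene');t=shot('top')
cv2.imwrite('pics/g4.png',np.hstack([cv2.resize(s[0][185:325,205:315],None,fx=3.6,fy=3.6,interpolation=2),cv2.resize(t[0][135:275,150:260],None,fx=3.6,fy=3.6,interpolation=2)]))
E
```

```text
[0.5796313  0.35746805 0.17423325] [ 0.98570959 -0.16841398 -0.00365238] [-0.00418672 -0.00281779 -0.99998727] [-0.40704034 -0.50865444 -3.56380548]
```

View pics/g4.png

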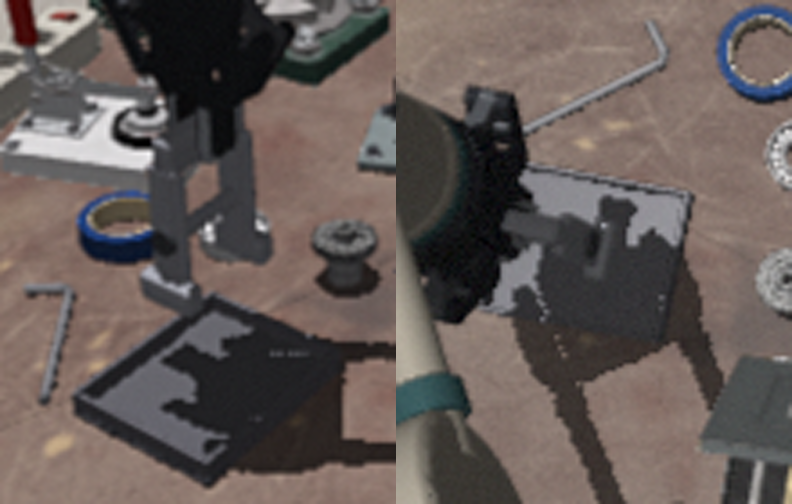

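The yoke hangs upright over the tray, aligned to it, and is clear of the walls. I lower to just above the floor, then feel for contact.

Call:
send_rows --increments '[{"gripper":1,"linear":[0.001,0.002,-0.012],"delta_rot":[0,0,0]},{"gripper":1,"linear":[0.002,0.002,-0.026],"delta_rot":[0,0,0]},{"gripper":1,"linear":[0.002,0.002,-0.04],"delta_rot":[0,0,0]},{"gripper":1,"linear":[0.002,0.002,-0.052],"delta_rot":[0,0,0]},{"gripper":1,"linear":[0.002,0.002,-0.062],"delta_rot":[0,0,0]},{"gripper":1,"linear":[0.002,0.002,-0.07],"delta_rot":[0,0,0]},{"gripper":1,"linear":[0.002,0.002,-0.075],"delta_rot":[0,0,0]},{"gripper":1,"linear":[0.002,0.002,-0.075],"delta_rot":[0,0,0]}]'

```text
clock: 16.9
position: [0.5824, 0.3608, 0.1009]
ee_rot: [-0.0, 0.764, 0.645, -0.001]
contact_force: [-0.8, -0.0, -3.7]
width: 0.0139
gripper_force: 98.2
```

Call:
send_rows --increments '[{"gripper":1,"linear":[0,0,-0.001],"delta_rot":[0,0,0]},{"gripper":1,"linear":[0,0,-0.002],"delta_rot":[0,0,0]},{"gripper":1,"linear":[0,0,-0.003],"delta_rot":[0,0,0]},{"gripper":1,"linear":[0,0,-0.003],"delta_rot":[0,0,0]}]'

```text
clock: 17.3
position: [0.5828, 0.361, 0.0989]
ee_rot: [0.0, 0.764, 0.645, 0.0]
contact_force: [0.5, 0.1, -3.9]
width: 0.0139
gripper_force: 98.2
```

Call:
send_rows --increments '[{"gripper":1,"linear":[0,0,-0.001],"delta_rot":[0,0,0]},{"gripper":1,"linear":[0,0,-0.0015],"delta_rot":[0,0,0]},{"gripper":1,"linear":[0,0,-0.0015],"delta_rot":[0,0,0]}]'

```text
clock: 17.6
position: [0.5828, 0.3609, 0.0971]
ee_rot: [0.0, 0.764, 0.645, -0.0]
contact_force: [0.2, 0.3, -4.2]
width: 0.0141
gripper_force: 98.2
```

Call:
send_rows --increments '[{"gripper":1,"linear":[0,0,-0.001],"delta_rot":[0,0,0]},{"gripper":1,"linear":[0,0,-0.002],"delta_rot":[0,0,0]},{"gripper":1,"linear":[0,0,-0.002],"delta_rot":[0,0,0]}]'

```text
clock: 17.9
position: [0.5827, 0.3608, 0.095]
ee_rot: [-0.0, 0.764, 0.645, -0.0]
contact_force: [0.3, 0.1, -3.9]
width: 0.0142
gripper_force: 98.2
```

Call:
send_rows --increments '[{"gripper":1,"linear":[0,0,-0.001],"delta_rot":[0,0,0]},{"gripper":1,"linear":[0,0,-0.0015],"delta_rot":[0,0,0]},{"gripper":1,"linear":[0,0,-0.0015],"delta_rot":[0,0,0]}]'

```text
clock: 18.2
position: [0.5828, 0.3609, 0.0936]
ee_rot: [0.0, 0.764, 0.645, -0.0]
contact_force: [0.9, -0.4, -4.0]
width: 0.0143
gripper_force: 98.2
```

Call:
send_rows --increments '[{"gripper":1,"linear":[0,0,-0.001],"delta_rot":[0,0,0]},{"gripper":1,"linear":[0,0,-0.0015],"delta_rot":[0,0,0]},{"gripper":1,"linear":[0,0,-0.0015],"delta_rot":[0,0,0]}]'

```text
clock: 18.5
position: [0.5827, 0.3609, 0.0921]
ee_rot: [0.0, 0.764, 0.645, -0.0]
contact_force: [-0.0, 0.5, -3.5]
width: 0.0143
gripper_force: 98.2
```

Call:
send_rows --increments '[{"gripper":1,"linear":[0,0,-0.001],"delta_rot":[0,0,0]},{"gripper":1,"linear":[0,0,-0.0015],"delta_rot":[0,0,0]},{"gripper":1,"linear":[0,0,-0.0015],"delta_rot":[0,0,0]}]'

```text
clock: 18.8
position: [0.5829, 0.361, 0.0912]
ee_rot: [0.0, 0.764, 0.645, 0.0]
contact_force: [-1.0, -0.5, -0.9]
width: 0.0139
gripper_force: 98.7
```

Call:
send_rows --increments '[{"gripper":1,"linear":[0,0,-0.0005],"delta_rot":[0,0,0]},{"gripper":1,"linear":[0,0,-0.001],"delta_rot":[0,0,0]},{"gripper":1,"linear":[0,0,-0.001],"delta_rot":[0,0,0]}]'

```text
clock: 19.1
position: [0.5829, 0.3608, 0.091]
ee_rot: [0.0, 0.764, 0.645, 0.0]
contact_force: [-2.1, -1.4, 5.7]
width: 0.0141
gripper_force: 99.7
```

The yoke is seated, with light contact force. I ease the push, soften the grip and open.

Call:
send_rows --increments '[{"gripper":1,"linear":[0,0,0.001],"delta_rot":[0,0,0]},{"gripper":1,"linear":[0,0,0.001],"delta_rot":[0,0,0]},{"gripper":1,"linear":[0,0,0.001],"delta_rot":[0,0,0]}]' --newtons 25

```text
clock: 19.4
position: [0.583, 0.3609, 0.0911]
ee_rot: [0.0, 0.764, 0.645, 0.0]
contact_force: [-0.7, -1.8, 3.1]
width: 0.0139
gripper_force: 99.1
```

Call:
send_rows --increments '[{"gripper":0.5,"linear":[0,0,0],"delta_rot":[0,0,0]},{"gripper":0.2,"linear":[0,0,0],"delta_rot":[0,0,0]},{"gripper":-0.2,"linear":[0,0,0],"delta_rot":[0,0,0]},{"gripper":-0.5,"linear":[0,0,0],"delta_rot":[0,0,0]},{"gripper":-0.5,"linear":[0,0,0],"delta_rot":[0,0,0]},{"gripper":-0.5,"linear":[0,0,0],"delta_rot":[0,0,0]}]'

```text
clock: 20.0
position: [0.5829, 0.361, 0.0907]
ee_rot: [0.0, 0.764, 0.645, 0.0]
contact_force: [0.4, 0.6, -0.8]
width: 0.0641
gripper_force: 0.0
```

Call:
send_rows --increments '[{"gripper":-0.5,"linear":[0,0,0.01],"delta_rot":[0,0,0]},{"gripper":-0.5,"linear":[0,0,0.03],"delta_rot":[0,0,0]},{"gripper":-0.5,"linear":[0,0,0.06],"delta_rot":[0,0,0]},{"gripper":-0.5,"linear":[0,0,0.09],"delta_rot":[0,0,0]},{"gripper":-0.5,"linear":[0,0,0.12],"delta_rot":[0,0,0]},{"gripper":-0.5,"linear":[0,0,0.14],"delta_rot":[0,0,0]},{"gripper":-0.5,"linear":[0,0,0.15],"delta_rot":[0,0,0]},{"gripper":-0.5,"linear":[0,0,0.15],"delta_rot":[0,0,0]}]'

```text
clock: 20.8
position: [0.5835, 0.3612, 0.2429]
ee_rot: [0.001, 0.764, 0.645, 0.002]
contact_force: [-1.1, 0.7, -0.1]
width: 0.064
gripper_force: 0.0
```

```bash
python3 - <<'E'
from h import *
s=get_state();print(s['position'],s['contact_force'],s['clock'])
s=shot('scene');t=shot('top')
cv2.imwrite('pics/g5.png',np.hstack([cv2.resize(s[0][185:325,205:315],None,fx=3.6,fy=3.6,interpolation=2),cv2.resize(t[0][135:275,150:260],None,fx=3.6,fy=3.6,interpolation=2)]))
E
```

```text
[0.58351382 0.36124563 0.24289296] [-1.05024418  0.65219606 -0.12097175] 20.8
```

View pics/g5.png

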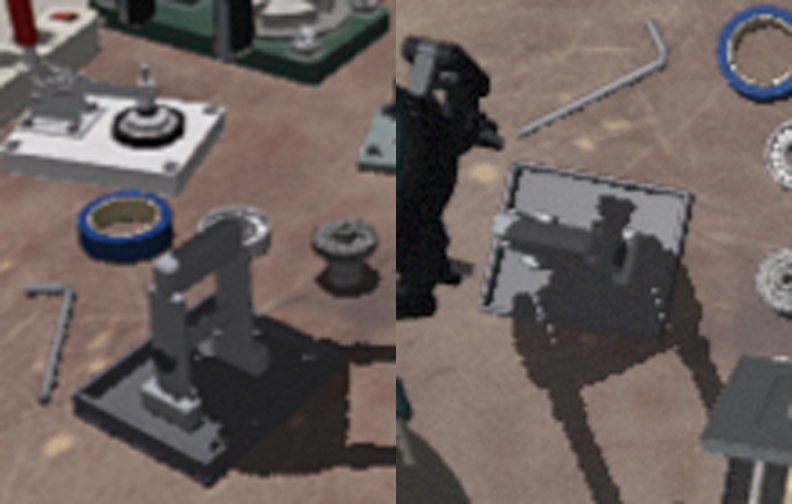

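The yoke stands upright on both feet inside the tray (near foot at (172,405), far foot at (250,355) in the scene half), released, and the arm is clear of it.

```bash
python3 -c "
from rig import sign_off
print(sign_off())"
```

```text
the job is handed in; nothing more can be done
None
```

The yoke was lifted out of the hook with its keeper pressed open (about 8.3 N) and now stands upright and released in the tray; the job was handed in at about 21 s, with no verdict shown.

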